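# Rate three detent springs by feel and fit the right one

## Task

Three look-alike gear-selector detent springs got mixed up on the bench: one is soft, one is right, one is stiff. Press the rivet at the middle of a leaf down with about 10 N and hold it for a second: the right spring gives about 5 mm, the soft one more than 10 mm, the stiff one about 2 mm; never load a leaf beyond 18 N, that would spoil it. Set the spring that proved right flat and fully home in the seat of the selector housing with its roller over the notched quadrant, and prove it there once more with the same 10 N press, held a second; leave the other two springs and the loose nut and bolt where they lie.

Things in the scene. Friction and masses are not known exactly. Their poses are not given: they have to be found in the camera images.
- spring_a: Spring A, one of three: outwardly identical detent springs, shuffled. Steel foot 122 x 44 x 8 mm, long along x. Steel riser on it, 26 x 22 mm (x, y), capped at 62 mm, screw heads to 66 mm. From the riser a steel leaf, 16 x 2 mm, 90 mm free, runs toward -x at height 56 mm; 12 mm roller under its end. 0.3 to 0.45 kg, centre of mass 15 mm from the riser's middle, leaf side. Origin under the foot's centre, z up.
- spring_a_grip (a point): Point to grip spring A at, across y: inside its steel riser (22 mm wide there), 40 mm above the foot's underside and 28 mm toward +x from the foot's centre. Axes as the spring: x points from the roller end to the riser end, z up.
- spring_a_button: Round-headed steel rivet, 14 mm across, through the leaf of spring A at mid-span, 5 mm proud of it: the place to press. Origin on its crown, 62 mm above the foot's underside when free (camber differs by up to 1 mm), 58 mm from the grip point toward the roller; sinks as the leaf bends.
- spring_b: Spring B, one of three: outwardly identical detent springs, shuffled. Steel foot 122 x 44 x 8 mm, long along x. Steel riser on it, 26 x 22 mm (x, y), capped at 62 mm, screw heads to 66 mm. From the riser a steel leaf, 16 x 2 mm, 90 mm free, runs toward -x at height 56 mm; 12 mm roller under its end. 0.3 to 0.45 kg, centre of mass 15 mm from the riser's middle, leaf side. Origin under the foot's centre, z up.
- spring_b_grip (a point): Point to grip spring B at, across y: inside its steel riser (22 mm wide there), 40 mm above the foot's underside and 28 mm toward +x from the foot's centre. Axes as the spring: x points from the roller end to the riser end, z up.
- spring_b_button: Round-headed steel rivet, 14 mm across, through the leaf of spring B at mid-span, 5 mm proud of it: the place to press. Origin on its crown, 62 mm above the foot's underside when free (camber differs by up to 1 mm), 58 mm from the grip point toward the roller; sinks as the leaf bends.
- spring_c: Spring C, one of three: outwardly identical detent springs, shuffled. Steel foot 122 x 44 x 8 mm, long along x. Steel riser on it, 26 x 22 mm (x, y), capped at 62 mm, screw heads to 66 mm. From the riser a steel leaf, 16 x 2 mm, 90 mm free, runs toward -x at height 56 mm; 12 mm roller under its end. 0.3 to 0.45 kg, centre of mass 15 mm from the riser's middle, leaf side. Origin under the foot's centre, z up.
- spring_c_grip (a point): Point to grip spring C at, across y: inside its steel riser (22 mm wide there), 40 mm above the foot's underside and 28 mm toward +x from the foot's centre. Axes as the spring: x points from the roller end to the riser end, z up.
- spring_c_button: Round-headed steel rivet, 14 mm across, through the leaf of spring C at mid-span, 5 mm proud of it: the place to press. Origin on its crown, 62 mm above the foot's underside when free (camber differs by up to 1 mm), 58 mm from the grip point toward the roller; sinks as the leaf bends.
- housing: Selector housing: grey cast plate 176 x 86 x 10 mm, bolted down, with a shallow rectangular seat for a spring foot, 127 x 49 mm inside (2.5 mm play all round). Origin on the bench under the seat's centre; x along the seat, z up. Seat floor 10 mm above the bench; rails 7 mm over the floor with sloping bright lead-in lips to 13 mm. Notched steel quadrant at the -x end, 83 mm from the seat's centre.
- seat_grip (a point): Where the grip point of a spring lies when its foot is fully home in the seat with the roller over the quadrant: 28 mm toward +x from the seat's centre, 50 mm above the bench. Axes as the housing: a seated spring has its x along the housing's x.
- bolt: Hex bolt, 78 mm, lying loose behind the springs: a bystander. Origin under its middle.
- nut: Hex nut, 22 mm, lying loose behind the springs: a bystander. Origin under its middle.

How it is judged (in metres and radians):
On the way, in this order (a step that is already met when the one before it is completed fails the run):
1. a spring is pressed on its mid-span rivet where it lies with about 10 N (8 to 12.5 N) and gives as the right one does (3.5 to 7.5 mm), held 0.4 s (((contact force between the fingers and spring_a_button between 8 and 12.5 N and distance of spring_a_button from where it was at the start of the episode between 0.0035 and 0.0075 m) or (contact force between the fingers and spring_b_button between 8 and 12.5 N and distance of spring_b_button from where it was at the start of the episode between 0.0035 and 0.0075 m) or (contact force between the fingers and spring_c_button between 8 and 12.5 N and distance of spring_c_button from where it was at the start of the episode between 0.0035 and 0.0075 m))), for 0.4 s.
2. a spring lies home in the seat of the housing, roller over the quadrant (((horizontal distance between spring_a_grip and seat_grip below 0.005 m and angle between the x axis of spring_a_grip and the x axis of housing, either way round below 0.09 rad and angle between spring_a_grip's own z axis and vertical below 0.04 rad and z of spring_a_grip in the frame of seat_grip below 0.0025 m) or (horizontal distance between spring_b_grip and seat_grip below 0.005 m and angle between the x axis of spring_b_grip and the x axis of housing, either way round below 0.09 rad and angle between spring_b_grip's own z axis and vertical below 0.04 rad and z of spring_b_grip in the frame of seat_grip below 0.0025 m) or (horizontal distance between spring_c_grip and seat_grip below 0.005 m and angle between the x axis of spring_c_grip and the x axis of housing, either way round below 0.09 rad and angle between spring_c_grip's own z axis and vertical below 0.04 rad and z of spring_c_grip in the frame of seat_grip below 0.0025 m))), for 0.2 s.
3. the spring in the seat, home, is pressed on its rivet with about 10 N (8 to 12.5 N) and gives as the right one does (about 3 to 8 mm), held 0.4 s (((horizontal distance between spring_a_grip and seat_grip below 0.005 m and angle between the x axis of spring_a_grip and the x axis of housing, either way round below 0.09 rad and angle between spring_a_grip's own z axis and vertical below 0.04 rad and z of spring_a_grip in the frame of seat_grip below 0.0025 m and contact force between the fingers and spring_a_button between 8 and 12.5 N and z of spring_a_button in the frame of spring_a between 0.0545 and 0.0593 m) or (horizontal distance between spring_b_grip and seat_grip below 0.005 m and angle between the x axis of spring_b_grip and the x axis of housing, either way round below 0.09 rad and angle between spring_b_grip's own z axis and vertical below 0.04 rad and z of spring_b_grip in the frame of seat_grip below 0.0025 m and contact force between the fingers and spring_b_button between 8 and 12.5 N and z of spring_b_button in the frame of spring_b between 0.0545 and 0.0593 m) or (horizontal distance between spring_c_grip and seat_grip below 0.005 m and angle between the x axis of spring_c_grip and the x axis of housing, either way round below 0.09 rad and angle between spring_c_grip's own z axis and vertical below 0.04 rad and z of spring_c_grip in the frame of seat_grip below 0.0025 m and contact force between the fingers and spring_c_button between 8 and 12.5 N and z of spring_c_button in the frame of spring_c between 0.0545 and 0.0593 m))), for 0.4 s.
At the end, for the whole second after the job is handed in: The spring proved in the seat rests there flat and released: grip point within 5 mm horizontally and at most 2.5 mm above its home point, x within 0.09 rad of the seat's, tilt under 0.04 rad, roller over the quadrant, still; the other two springs within 30 mm of where they lay (((horizontal distance between spring_a_grip and seat_grip below 0.005 m and angle between the x axis of spring_a_grip and the x axis of housing, either way round below 0.09 rad and angle between spring_a_grip's own z axis and vertical below 0.04 rad and z of spring_a_grip in the frame of seat_grip below 0.0025 m and linear speed of spring_a_button below 0.02 m/s and distance of each of spring_b_grip, spring_c_grip from where it was at the start of the episode below 0.03 m) or (horizontal distance between spring_b_grip and seat_grip below 0.005 m and angle between the x axis of spring_b_grip and the x axis of housing, either way round below 0.09 rad and angle between spring_b_grip's own z axis and vertical below 0.04 rad and z of spring_b_grip in the frame of seat_grip below 0.0025 m and linear speed of spring_b_button below 0.02 m/s and distance of each of spring_a_grip, spring_c_grip from where it was at the start of the episode below 0.03 m) or (horizontal distance between spring_c_grip and seat_grip below 0.005 m and angle between the x axis of spring_c_grip and the x axis of housing, either way round below 0.09 rad and angle between spring_c_grip's own z axis and vertical below 0.04 rad and z of spring_c_grip in the frame of seat_grip below 0.0025 m and linear speed of spring_c_button below 0.02 m/s and distance of each of spring_a_grip, spring_b_grip from where it was at the start of the episode below 0.03 m))); the robot touches nothing.
It fails at once if the leaf of spring A is loaded beyond 18 N at its rivet (contact force between anything else and spring_a_button above 18 N).
It fails at once if the leaf of spring B is loaded beyond 18 N at its rivet (contact force between anything else and spring_b_button above 18 N).
It fails at once if the leaf of spring C is loaded beyond 18 N at its rivet (contact force between anything else and spring_c_button above 18 N).
It fails at once if a loose bystander (bolt or nut) is moved more than 30 mm (distance of any of bolt, nut from where it was at the start of the episode above 0.03 m).
It also fails if it takes over 72 s, if anything falls off the work surface, if the arm or the gripper's body presses on something with over 40 N, if the wrist force passes 120 N, or if a joint passes its speed limit or range.

## Robot

A 6-joint arm with a two-finger parallel gripper is mounted at the origin on a cart in front of the work surface, level with it; the furniture and walls round the work are solid. World frame = base frame: x ahead of the robot, y to its left, z up, the work surface at z = 0. Lengths are in mm, angles in rad, forces in N, time in s.
With the tool pointing down it reaches from about 275 to 750 mm from the base axis. Payload 10.2 kg.
Tool frame: the origin (TCP) lies at the very end of the fingers, on their centre line; the grasp point (between the pads) lies 19 mm behind it; z points along the fingers, y is the direction in which the jaws open and shut (so a half turn about z gives the same grasp; the last joint's range is limited). The gripper opens to 85 mm and grips with 20 to 120 N. Pads are 22 mm wide; open, the fingers measure 114 mm over their backs; the gripper's body (76 mm by 85 mm) begins 54 mm behind the grasp point. The pads swing forward as they close: fully open they stand 13 mm farther back than shut.
Start: joints at [0.963, 0.313, 1.498, -0, 1.331, -0.223], TCP at [197.084, 486.61, 206.894] pointing down, gripper open.
Joint ranges: [-2.94, 2.94], [-0.97, 2.17], [0.19, 2.56], [-1.23, 4.37], [0.02, 3.11], [-2.88, 2.88]. Speed limits (rad/s): [2.39, 2.39, 3.01, 3.14, 3.14, 3.14].

## Interface

Orientations are given as a unit quaternion [w, x, y, z].
In Python, from rig import ctrl, eyes, order gives the robot as it stands.
- The arm moves only by the tool move_arm, never from a script. Its argument "deltas" is a list of rows, each a list of 6 numbers: the shift along the tool's x, y, z in cm, then the turn, a rotation vector about the tool's x, y, z in degrees. A call has exactly 10 rows; each row shifts and turns the commanded pose from where the row before left it, along the tool's axes as they then stand; what a row does not reach is not made up. A row lasts 1/10 s, in which the tool goes at most 50 mm and 8.59 degrees, less where a joint would pass 70% of its speed; a pose out of reach is approached as far as the arm can. A call is refused whole if a number of a shift passes 5 or a number of a turn 8.59, either way. A call with a gripper value outside its range is refused whole. "grip" is the finger opening in cm, from 0 to 8.54, set as the call begins (left out, the last holds). The fingers move at their own pace and stop on an object; "newtons" is the grip in N (left out, the last holds). Time passes only in rows, so rows that do not move let the fingers close, or fill a call up. It gives the time, the measured TCP pose, the force and the opening at its end, in the units of the state.
- ctrl.sense(): the state, without advancing time (a new reading comes with each control period).
- eyes.capture(name): name is "side" or "top"; returns the picture (384x512x3 uint8, blue, green, red); there is no depth.
- eyes.camera_params(name): a dict with "K" (3x3 intrinsics, pixels), "camera_from_world" (4x4, takes a point from world to camera coordinates). Camera axes: x right, y down, z forward; pixel columns grow to the right and rows downward; lengths in mm; the calibration is good to about 2 mm. A picture is of the moment at which its call begins. camera_params takes no time and is no camera call.
- order.finish_job(): hands the job in, once; it reports no verdict.
The state is a dict: "time_s": time; "joints": joint angles; "dq": joint speeds; "tau": joint torques, N m; "eef_pos": TCP position; "ee_rot": TCP orientation; "force": force on the tool from outside, world axes, zero at the start; "wrist_torque": the same for the moment, N m; "grip_width": opening from 0.0 (shut) to 1.0 (fully open).
Only numpy, scipy, OpenCV 4.12 (cv2) and the standard library are available. Lean on these libraries where they do the work, as an engineer would, in place of code of your own. Each camera call takes 0.05 s, during which the arm holds its last target.

## Working session

There is one attempt and no reset: what is moved stays moved. The work goes in short steps, Python scripts to look and compute and a tool call to move; the robot and the scene stay as the last step left them, time stands still between calls to the robot, and variables do not carry over. Pictures are saved under pics/ and viewed, and the job is handed in when it is done.

Besides the shell and the picture viewer there is one more tool, called after "Call:" by a JSON object that holds its "op" and its "data", one argument or row to a line. move_arm: Moves the arm, as the interface text tells. Its arguments: {"type":"object","properties":{"deltas":{"type":"array"},"grip":{"type":"number"},"newtons":{"type":"number"}},"required":["deltas"]}

```bash
ls; mkdir -p pics; python3 - <<'E'
from rig import ctrl, eyes, order
import cv2
s=ctrl.sense(); print(s)
for n in ("side","top"):
    im=eyes.capture(n); cv2.imwrite(f"pics/{n}0.png",im)
    p=eyes.camera_params(n); print(n,p)
E
```

```text
pics
{'time_s': 0.0, 'joints': array([ 9.62601099e-01,  3.13476284e-01,  1.49844182e+00,  7.91834371e-06,
        1.33099515e+00, -2.23386240e-01]), 'dq': array([-0.00034533,  0.00206588, -0.00155141, -0.00136513, -0.00113547,
        0.00081288]), 'tau': array([ 1.02178488e-03, -4.12259459e+01, -2.59745765e+01, -1.19302872e-04,
        4.13750735e-03,  2.26371685e-05]), 'eef_pos': array([196.90953234, 486.36363559, 206.3198655 ]), 'ee_rot': array([-2.70220259e-04,  1.91220453e-01,  9.81546892e-01, -6.02484274e-04]), 'force': array([-0.043633  , -0.34493314, -0.4719706 ]), 'wrist_torque': array([ 0.03575569, -0.02138162, -0.00202169]), 'grip_width': 1.000660246001169}
side {'K': array([[478.52302616,   0.        , 249.97218084],
       [  0.        , 478.52302616, 192.33150156],
       [  0.        ,   0.        ,   1.        ]]), 'camera_from_world': array([[-9.95202514e-01, -9.72040769e-02,  1.11051154e-02,
         5.60059255e+02],
       [-6.24928944e-02,  5.44242370e-01, -8.36597204e-01,
         2.35625875e+02],
       [ 7.52767846e-02, -8.33277631e-01, -5.47705939e-01,
         8.83761614e+02],
       [ 0.00000000e+00,  0.00000000e+00,  0.00000000e+00,
         1.00000000e+00]])}
top {'K': array([[426.94986338,   0.        , 260.63923821],
       [  0.        , 426.94986338, 191.24749339],
       [  0.        ,   0.        ,   1.        ]]), 'camera_from_world': array([[ 1.13663678e-02, -9.99818840e-01, -1.52673978e-02,
        -2.46119828e+02],
       [-9.83199109e-01, -8.39301589e-03, -1.82343274e-01,
         5.72839655e+02],
       [ 1.82182101e-01,  1.70834726e-02, -9.83116390e-01,
         8.70734688e+02],
       [ 0.00000000e+00,  0.00000000e+00,  0.00000000e+00,
         1.00000000e+00]])}
```

View pics/side0.png

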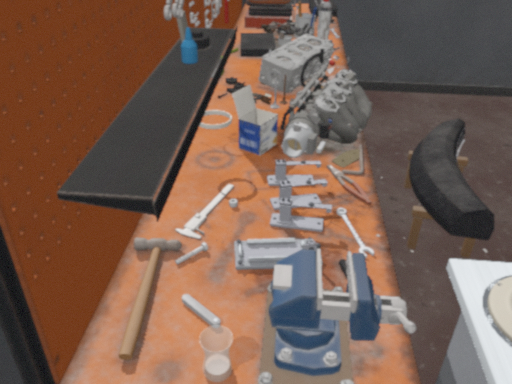

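View pics/top0.png

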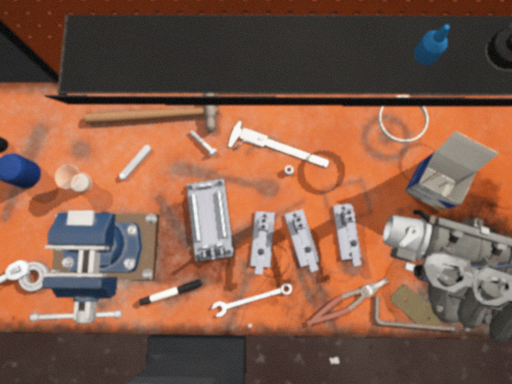

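```bash
python3 - <<'E'
import cv2
a=cv2.imread("pics/top0.png")[165:285,175:375]; cv2.imwrite("pics/topz.png",cv2.resize(a,None,fx=4,fy=4,interpolation=cv2.INTER_CUBIC))
a=cv2.imread("pics/side0.png")[150:275,225:345]; cv2.imwrite("pics/sidez.png",cv2.resize(a,None,fx=4.8,fy=4.8,interpolation=cv2.INTER_CUBIC))
E
```

```text
(no output)
```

View pics/topz.png

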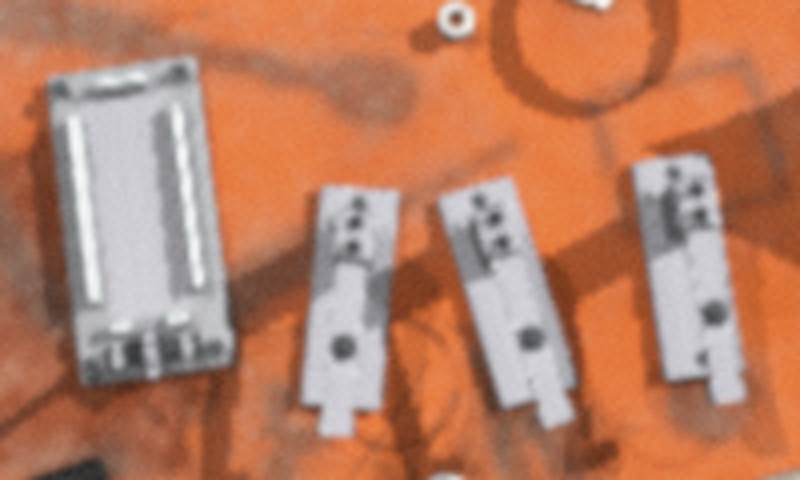

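View pics/sidez.png

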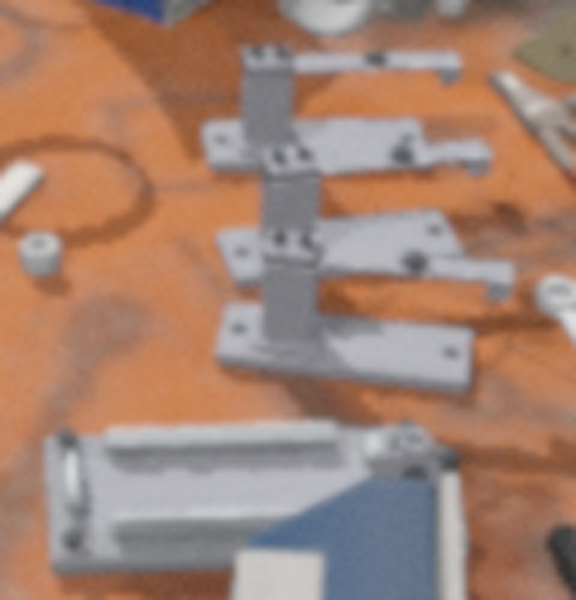

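```bash
cat > h.py <<'E'
import numpy as np, cv2
from rig import ctrl, eyes, order
P={n:eyes.camera_params(n) for n in("side","top")}
def ray(n,u,v):
    K=P[n]["K"];T=P[n]["camera_from_world"];R=T[:3,:3]
    d=R.T@np.linalg.solve(K,[u,v,1]); return -R.T@T[:3,3], d
def plane(n,u,v,z):
    c,d=ray(n,u,v); return c+d*(z-c[2])/d[2]
def tri(a,b):
    c1,d1=ray("top",*a);c2,d2=ray("side",*b)
    A=np.c_[d1,-d2];t=np.linalg.lstsq(A,c2-c1,rcond=None)[0]
    p,q=c1+d1*t[0],c2+d2*t[1];return (p+q)/2,np.linalg.norm(p-q)
def proj(n,p):
    T=P[n]["camera_from_world"];q=P[n]["K"]@(T[:3,:3]@p+T[:3,3]);return q[:2]/q[2]
def blob(im,u,v,r=4,dark=True):
    g=cv2.cvtColor(im,cv2.COLOR_BGR2GRAY).astype(float)
    u0,v0=int(round(u)),int(round(v))
    w=g[v0-r:v0+r+1,u0-r:u0+r+1]; m=np.percentile(w,60)
    k=np.clip(m-w-15,0,None); yy,xx=np.mgrid[v0-r:v0+r+1,u0-r:u0+r+1]
    return np.array([(k*xx).sum()/k.sum(),(k*yy).sum()/k.sum()])
E
python3 - <<'E'
from h import *
np.set_printoptions(precision=1,suppress=True)
t=cv2.imread("pics/top0.png");s=cv2.imread("pics/side0.png")
tp=[(344,347),(531,338),(714,314)];sp=[(415,262),(403,152),(375,60)]
for a,b in zip(tp,sp):
    ta=blob(t,175+a[0]/4-.4,165+a[1]/4-.4);sb=blob(s,225+b[0]/4.8-.4,150+b[1]/4.8-.4,3)
    print("riv",ta,sb,plane("top",*ta,60.5),plane("side",*sb,60.5),tri(ta,sb))
for a in [(355,222),(352,247),(495,217),(503,242),(698,190),(702,214)]:
    ta=blob(t,175+a[0]/4-.4,165+a[1]/4-.4,3);print("scr",a,ta,plane("top",*ta,65.5))
# foot & plate contours
hsv=cv2.cvtColor(t,cv2.COLOR_BGR2HSV);m=((hsv[...,1]<90)).astype(np.uint8)
cs,_=cv2.findContours(m,cv2.RETR_EXTERNAL,cv2.CHAIN_APPROX_NONE)
for c in cs:
    if cv2.contourArea(c)>500:
        r=cv2.minAreaRect(c)
        if 180<r[0][0]<370 and 170<r[0][1]<275: print(cv2.contourArea(c),r,[plane("top",*p,10)[:2] for p in cv2.boxPoints(r)])
cv2.imwrite("pics/m.png",cv2.resize(m[165:285,175:375]*255,None,fx=4,fy=4,interpolation=cv2.INTER_NEAREST))
E
```

```text
riv [260.3 251.5] [311. 205.] [ 445.9 -241.4   60.5] [ 448.  -235.9   60.5] (array([ 446.8, -241.4,   56.7]), np.float64(1.6039553426814024))
riv [307.3 249.3] [308.6 182.3] [ 451.5 -339.    60.5] [ 452.9 -332.7   60.5] (array([ 452.1, -339.5,   56.3]), np.float64(0.8734317955137175))
riv [353.  243.1] [303.2 161.2] [ 465.3 -434.1   60.5] [ 466.4 -435.7   60.5] (array([ 465.8, -434. ,   61.4]), np.float64(1.1621868146707237))
scr (355, 222) [263.4 219.8] [ 511.8 -247.2   65.5]
scr (352, 247) [262.2 227.2] [ 496.1 -244.8   65.5]
scr (495, 217) [297.8 219.1] [ 513.9 -319.3   65.5]
scr (503, 242) [299.8 225.8] [ 499.8 -323.3   65.5]
scr (698, 190) [348.4 212. ] [ 529.8 -425.3   65.5]
scr (702, 214) [349.4 219.1] [ 514.8 -426.9   65.5]
1148.5 ((261.5632019042969, 242.76255798339844), (21.23641586303711, 63.36764907836914), 4.899092197418213) [array([ 400.5, -214.8]), array([ 539.4, -224.6]), array([ 535.7, -272. ]), array([ 397.2, -260.9])]
1173.5 ((302.10003662109375, 241.30001831054688), (64.51045989990234, 21.50348663330078), 71.56504821777344) [array([ 531.4, -287.3]), array([ 547.1, -332.8]), array([ 412.9, -376.4]), array([ 397.8, -331.9])]
1154.5 ((347.1492004394531, 235.05484008789062), (63.88114929199219, 20.902629852294922), 81.11934661865234) [array([ 552.7, -399.4]), array([ 560.4, -445.6]), array([ 421.4, -463.2]), array([ 414. , -418.2])]
3010.0 ((209.0999755859375, 219.70001220703125), (79.47881317138672, 41.29503631591797), 81.8698959350586) [array([599.7, -63.3]), array([ 614. , -155.9]), array([ 437.5, -185.4]), array([423.8, -95.9])]
```

View pics/m.png

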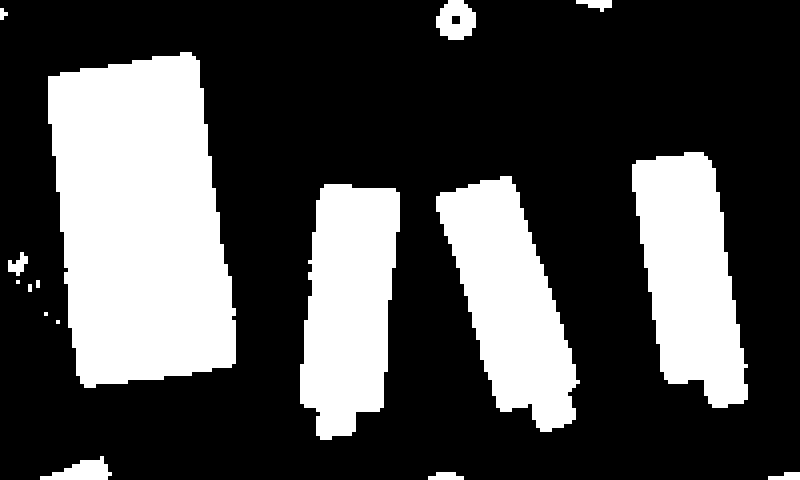

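```bash
cat >> h.py <<'E'
def tool(d,s=None):
    """world shift mm -> tool cm"""
    from scipy.spatial.transform import Rotation as Ro
    s=s or ctrl.sense();q=s["ee_rot"];R=Ro.from_quat([q[1],q[2],q[3],q[0]]).as_matrix()
    return R.T@np.array(d,float)/10
def yaw(s=None):
    from scipy.spatial.transform import Rotation as Ro
    s=s or ctrl.sense();q=s["ee_rot"];R=Ro.from_quat([q[1],q[2],q[3],q[0]]).as_matrix()
    return np.degrees(np.arctan2(-R[0,1],R[1,1])), R[:,2]
E
python3 - <<'E'
from h import *
np.set_printoptions(precision=2,suppress=True)
print(tri((81,218),(283,277)), tri((114,252),(303,300)), yaw())
print(tool([150,-455,0]),tool([99,-273,-130]))
# edges yaw
t=cv2.imread("pics/top0.png");hsv=cv2.cvtColor(t,cv2.COLOR_BGR2HSV);S=hsv[...,1].astype(float)
def edges(rows,u0,u1,z):
    L=[];Rr=[]
    for v in rows:
        r=S[v,u0:u1+1]; m=r<90; i=np.where(m)[0]; a,b=i[0],i[-1]
        l=u0+a-(90-r[a])/(r[a-1]-r[a]); rr=u0+b+(90-r[b])/(r[b+1]-r[b])
        L.append(plane("top",l,v,z)[:2]);Rr.append(plane("top",rr,v,z)[:2])
    out=[]
    for Q in (L,Rr):
        Q=np.array(Q);p=np.polyfit(Q[:,0],Q[:,1],1);res=Q[:,1]-np.polyval(p,Q[:,0]);Q=Q[abs(res)<1.5];p=np.polyfit(Q[:,0],Q[:,1],1);out.append(p)
    return out
for nm,rows,u0,u1,z in [("s1",range(214,265),245,281,8),("s2",range(216,264),280,325,8),("s3",range(207,258),328,368,8),("h",range(188,255),178,240,10)]:
    e=edges(rows,u0,u1,z);print(nm,e,[np.degrees(np.arctan(k[0])) for k in e],"width",[ (e[0][0]*x+e[0][1]-e[1][0]*x-e[1][1])*np.cos(np.arctan(e[0][0])) for x in(440,520)],"mid y", [(e[0][0]*x+e[0][1]+e[1][0]*x+e[1][1])/2 for x in (446,506)])
E
```

```text
(array([502.06, 100.84, 149.95]), np.float64(0.271557870325503)) (array([453.13,  62.81,  63.19]), np.float64(23.249712039433323)) (np.float64(-22.048502218314564), array([-0., -0., -1.]))
[-30.98 -36.54   0.03] [-19.43 -21.57  13.02]
s1 [array([  -0.08, -183.64]), array([  -0.08, -228.25])] [np.float64(-4.460600364489086), np.float64(-4.653057139820318)] width [np.float64(45.955860039609966), np.float64(46.225468465526504)] mid y [np.float64(-241.49016039099914), np.float64(-246.2721606074116)]
s2 [array([   0.3 , -448.74]), array([   0.32, -506.75])] [np.float64(16.49826153792289), np.float64(17.571537678689786)] width [np.float64(46.97483306664404), np.float64(45.40300416184171)] mid y [np.float64(-341.08213089600497), np.float64(-322.69655548709846)]
s3 [array([   0.14, -474.39]), array([   0.13, -515.71])] [np.float64(7.688631737355283), np.float64(7.134633025679328)] width [np.float64(45.24069634119492), np.float64(46.02024845120498)] mid y [np.float64(-437.03019669208277), np.float64(-429.2249845476001)]
h [array([   0.14, -154.18]), array([   0.17, -259.23])] [np.float64(8.033033361276143), np.float64(9.691964078598762)] width [np.float64(91.08859652811718), np.float64(88.73908148790605)] mid y [np.float64(-137.14731368554567), np.float64(-127.789785877982)]
```

Call:
{"op": "move_arm", "data": {
  "deltas": [
    [-3.1,-3.65,0,0,0,0],
    [-3.1,-3.65,0,0,0,0],
    [-3.1,-3.65,0,0,0,0],
    [-3.1,-3.65,0,0,0,0],
    [-3.1,-3.65,0,0,0,0],
    [-3.1,-3.65,0,0,0,0],
    [-3.1,-3.65,0,0,0,0],
    [-3.1,-3.65,0,0,0,0],
    [-3.1,-3.65,0,0,0,0],
    [-3.1,-3.65,0,0,0,0]
  ],
  "grip": 0,
  "newtons": 60
}}

```text
time_s: 1.1
eef_pos: [347.4, 30.0, 207.0]
ee_rot: [0.0, 0.191, 0.982, 0.0]
force: [1.5, -0.3, 0.4]
grip_width: 0.002
```

Call:
{"op": "move_arm", "data": {
  "deltas": [
    [-2.15,-2.38,1.5,0,0,0],
    [-2.15,-2.38,1.5,0,0,0],
    [-2.15,-2.38,1.5,0,0,0],
    [-2.15,-2.38,1.5,0,0,0],
    [-2.15,-2.38,1.5,0,0,0],
    [-2.15,-2.38,1.5,0,0,0],
    [-2.15,-2.38,1.5,0,0,0],
    [-2.15,-2.38,1.5,0,0,0],
    [-2.15,-2.38,1.5,0,0,0],
    [0,0,0,0,0,0]
  ]
}}

```text
time_s: 2.1
eef_pos: [446.2, -241.5, 69.8]
ee_rot: [-0.001, 0.192, 0.981, 0.0]
force: [-0.1, 0.2, 2.0]
grip_width: 0.002
```

```bash
python3 - <<'E'
from h import *
s=ctrl.sense();print(s["eef_pos"],s["force"],s["joints"],tool([446-s["eef_pos"][0],-241.4-s["eef_pos"][1],0]))
for n in("side","top"):
    im=eyes.capture(n);cv2.imwrite(f"pics/{n}1.png",im);print(n,proj(n,s["eef_pos"]))
a=cv2.imread("pics/side1.png")[130:265,225:345];b=cv2.imread("pics/top1.png")[180:300,225:345]
cv2.imwrite("pics/c1.png",np.hstack([cv2.resize(a,(400,450),interpolation=3),cv2.resize(b,(400,450))]))
E
```

```text
[ 446.17812811 -241.50771249   69.76658079] [-0.1133466   0.22831755  2.0017383 ] [-7.27243888e-01  4.31241711e-01  1.71984458e+00 -3.56005174e-04
  9.92834962e-01 -1.91052306e+00] [2.05616622e-02 3.24525879e-03 4.87911274e-05]
side [312.10158975 200.27646767]
top [260.32382456 251.19546918]
```

View pics/c1.png

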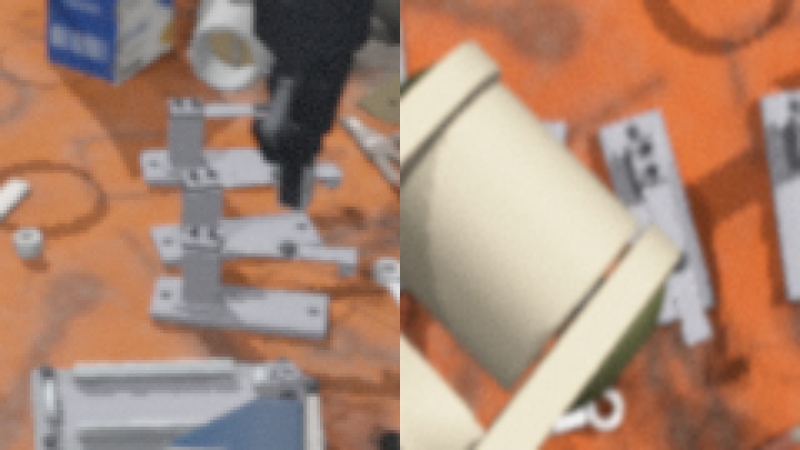

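```bash
python3 - <<'E'
from h import *
a=cv2.imread("pics/side1.png")[150:225,270:350]
for p in [proj("side",np.array([446.2,-241.5,z])) for z in (70,)]: print(p)
cv2.imwrite("pics/c2.png",cv2.resize(a,(800,600)if 0 else (640,600),interpolation=cv2.INTER_NEAREST))
E
```

```text
[312.1003915  200.19219369]
```

View pics/c2.png

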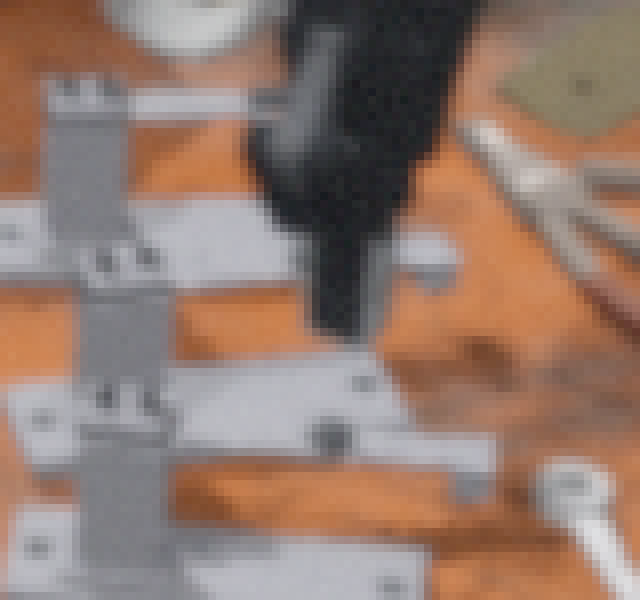

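Call:
{"op": "move_arm", "data": {
  "deltas": [
    [0,0,0.1,0,0,0],
    [0,0,0.1,0,0,0],
    [0,0,0.1,0,0,0],
    [0,0,0.1,0,0,0],
    [0,0,0.1,0,0,0],
    [0,0,0,0,0,0],
    [0,0,0,0,0,0],
    [0,0,0,0,0,0],
    [0,0,0,0,0,0],
    [0,0,0,0,0,0]
  ]
}}

```text
time_s: 3.2
eef_pos: [446.4, -239.3, 66.9]
ee_rot: [0.0, 0.191, 0.982, -0.0]
force: [0.5, 0.7, -0.1]
grip_width: -0.007
```

```bash
python3 - <<'E'
from h import *
s=ctrl.sense();print(s["eef_pos"],s["force"],s["wrist_torque"],s["grip_width"],yaw())
im=eyes.capture("side");cv2.imwrite("pics/side2.png",im)
a=im[130:225,260:350]
cv2.imwrite("pics/c3.png",cv2.resize(a,(568,600),interpolation=cv2.INTER_CUBIC))
E
```

```text
[ 446.36608707 -239.25739113   66.91144864] [ 0.5491525   0.66791838 -0.12550657] [ 0.03214404 -0.02792914  0.01183174] -0.006784110256558448 (np.float64(-22.048709187591438), array([ 2.30425287e-05, -3.42577473e-05, -9.99999999e-01]))
```

View pics/c3.png

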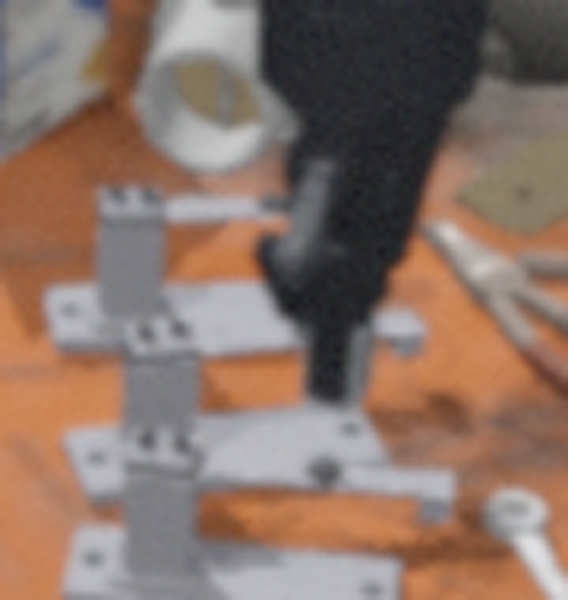

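Call:
{"op": "move_arm", "data": {
  "deltas": [
    [-0.04,-0.21,0,0,0,0],
    [0,0,0.1,0,0,0],
    [0,0,0.1,0,0,0],
    [0,0,0.1,0,0,0],
    [0,0,0.1,0,0,0],
    [0,0,0.1,0,0,0],
    [0,0,0.05,0,0,0],
    [0,0,0.05,0,0,0],
    [0,0,0,0,0,0],
    [0,0,0,0,0,0]
  ]
}}

```text
time_s: 4.25
eef_pos: [445.9, -241.3, 60.9]
ee_rot: [-0.0, 0.191, 0.982, -0.0]
force: [-0.1, -0.5, -0.1]
grip_width: -0.002
```

Call:
{"op": "move_arm", "data": {
  "deltas": [
    [0,0,0.05,0,0,0],
    [0,0,0.05,0,0,0],
    [0,0,0.05,0,0,0],
    [0,0,0.05,0,0,0],
    [0,0,0,0,0,0],
    [0,0,0,0,0,0],
    [0,0,0,0,0,0],
    [0,0,0,0,0,0],
    [0,0,0,0,0,0],
    [0,0,0,0,0,0]
  ]
}}

```text
time_s: 5.25
eef_pos: [445.9, -241.3, 58.9]
ee_rot: [-0.0, 0.191, 0.982, -0.0]
force: [-0.7, -0.1, 0.6]
grip_width: 0.003
```

```bash
python3 - <<'E'
from h import *
s=ctrl.sense();print(s["eef_pos"],s["force"],proj("side",s["eef_pos"]))
im=eyes.capture("side");cv2.imwrite("pics/side3.png",im)
a=im[130:225,260:350]
cv2.imwrite("pics/c4.png",cv2.resize(a,(568,600),interpolation=cv2.INTER_CUBIC))
E
```

```text
[ 445.93503484 -241.33252349   58.88678513] [-0.71033529 -0.12949622  0.5677611 ] [311.81598643 204.29274298]
```

View pics/c4.png

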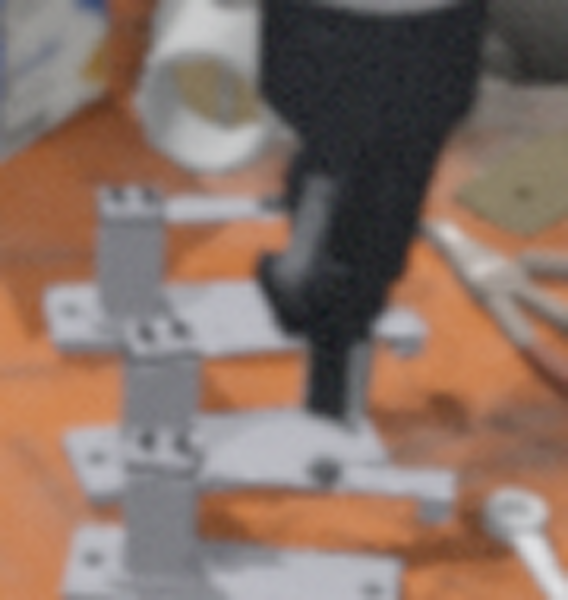

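```bash
python3 - <<'E'
from h import *
s=ctrl.sense()
for z in (59,80,132,200,250,300): print(z,proj("top",np.array([446,-241.3,z])),proj("side",np.array([446,-241.3,z])))
im=eyes.capture("top");cv2.imwrite("pics/top3.png",im)
im=eyes.capture("side");im[:]=im
cv2.imwrite("pics/c5.png",cv2.resize(im[40:225,200:400],(648,600)))
cv2.imwrite("pics/c6.png",cv2.resize(cv2.imread("pics/top3.png")[130:384,130:400],(638,600)))
E
```

```text
59 [260.30582099 251.50947156] [311.79145723 204.25794972]
80 [260.14041887 251.05993464] [312.55698712 196.56218916]
132 [259.69492235 249.84914523] [314.52503524 176.77768802]
200 [259.02086369 248.01715991] [317.2662997  149.22015548]
250 [258.44333776 246.44753536] [319.41466278 127.62297431]
300 [257.77885388 244.64157278] [321.6863546  104.78598714]
```

View pics/c6.png

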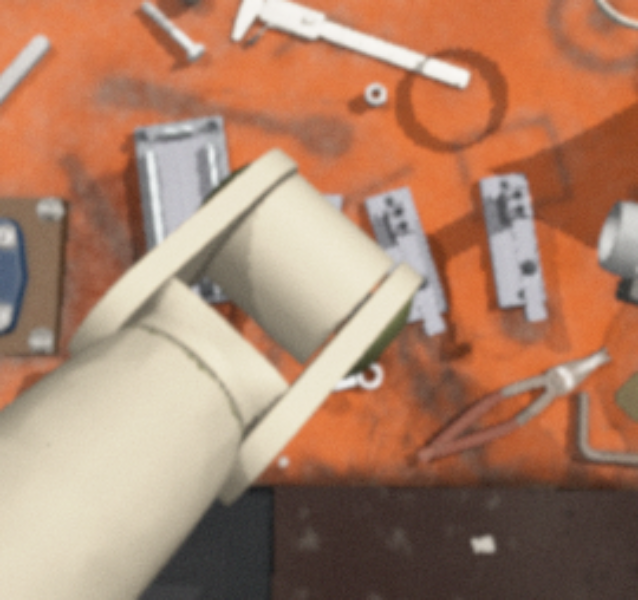

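View pics/c5.png

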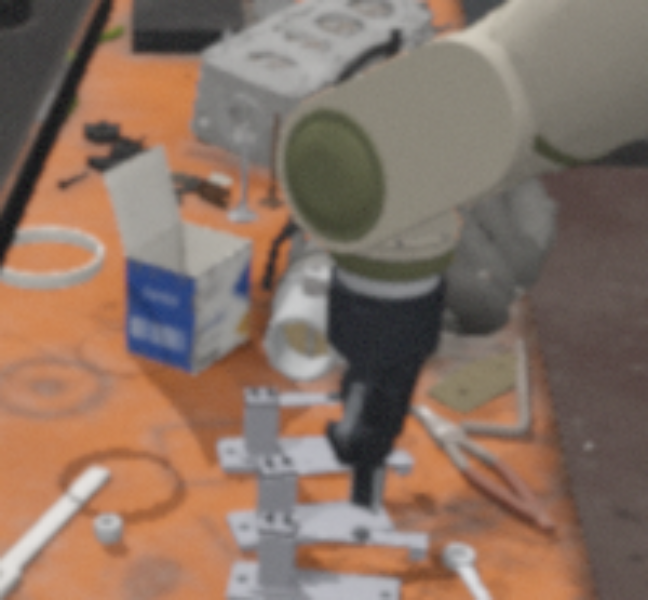

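Call:
{"op": "move_arm", "data": {
  "deltas": [
    [0,0,0.2,0,0,0],
    [0,0,0.2,0,0,0],
    [0,0,0.2,0,0,0],
    [0,0,0.2,0,0,0],
    [0,0,0.1,0,0,0],
    [0,0,0.1,0,0,0],
    [0,0,0.1,0,0,0],
    [0,0,0.1,0,0,0],
    [0,0,0,0,0,0],
    [0,0,0,0,0,0]
  ]
}}

```text
time_s: 6.4
eef_pos: [445.9, -241.3, 46.9]
ee_rot: [0.0, 0.191, 0.982, -0.0]
force: [0.2, -0.1, -0.3]
grip_width: 0.003
```

```bash
python3 - <<'E'
from h import *
s=ctrl.sense();print(s["eef_pos"],s["force"],proj("side",s["eef_pos"]))
im=eyes.capture("side");cv2.imwrite("pics/side4.png",im)
a=im[150:225,270:350]
cv2.imwrite("pics/c7.png",cv2.resize(a,(640,600),interpolation=cv2.INTER_CUBIC))
E
```

```text
[ 445.94872453 -241.34646156   46.92463211] [ 0.18733652 -0.09844815 -0.28574052] [311.380928  208.5995938]
```

View pics/c7.png

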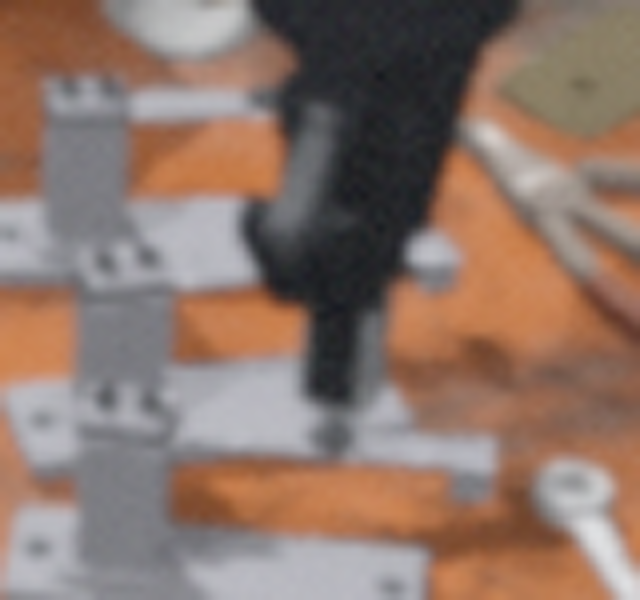

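Call:
{"op": "move_arm", "data": {
  "deltas": [
    [0,0,0.1,0,0,0],
    [0,0,0.1,0,0,0],
    [0,0,0.1,0,0,0],
    [0,0,0.1,0,0,0],
    [0,0,0.05,0,0,0],
    [0,0,0,0,0,0],
    [0,0,0,0,0,0],
    [0,0,0,0,0,0],
    [0,0,0,0,0,0],
    [0,0,0,0,0,0]
  ]
}}

```text
time_s: 7.45
eef_pos: [445.9, -241.3, 42.4]
ee_rot: [0.0, 0.191, 0.982, -0.0]
force: [0.8, -0.2, 0.6]
grip_width: -0.0
```

Call:
{"op": "move_arm", "data": {
  "deltas": [
    [0,0,0.05,0,0,0],
    [0,0,0.05,0,0,0],
    [0,0,0.05,0,0,0],
    [0,0,0.05,0,0,0],
    [0,0,0,0,0,0],
    [0,0,0,0,0,0],
    [0,0,0,0,0,0],
    [0,0,0,0,0,0],
    [0,0,0,0,0,0],
    [0,0,0,0,0,0]
  ]
}}

```text
time_s: 8.45
eef_pos: [445.9, -241.3, 40.4]
ee_rot: [-0.0, 0.191, 0.982, 0.0]
force: [0.2, -0.3, 0.6]
grip_width: -0.0
```

Call:
{"op": "move_arm", "data": {
  "deltas": [
    [0,0,0.05,0,0,0],
    [0,0,0.05,0,0,0],
    [0,0,0.05,0,0,0],
    [0,0,0.05,0,0,0],
    [0,0,0,0,0,0],
    [0,0,0,0,0,0],
    [0,0,0,0,0,0],
    [0,0,0,0,0,0],
    [0,0,0,0,0,0],
    [0,0,0,0,0,0]
  ]
}}

```text
time_s: 9.45
eef_pos: [445.9, -241.3, 38.4]
ee_rot: [-0.0, 0.191, 0.982, 0.0]
force: [-0.2, -0.3, 0.6]
grip_width: -0.002
```

```bash
python3 - <<'E'
from h import *
s=ctrl.sense();print(s["eef_pos"],s["force"],proj("side",s["eef_pos"]))
im=eyes.capture("side");cv2.imwrite("pics/side5.png",im)
a=im[150:225,270:350]
cv2.imwrite("pics/c8.png",cv2.resize(a,(640,600),interpolation=cv2.INTER_CUBIC))
E
```

```text
[ 445.92754993 -241.33612275   38.39992507] [-0.18534564 -0.33680616  0.6472594 ] [311.08769771 211.64337657]
```

View pics/c8.png

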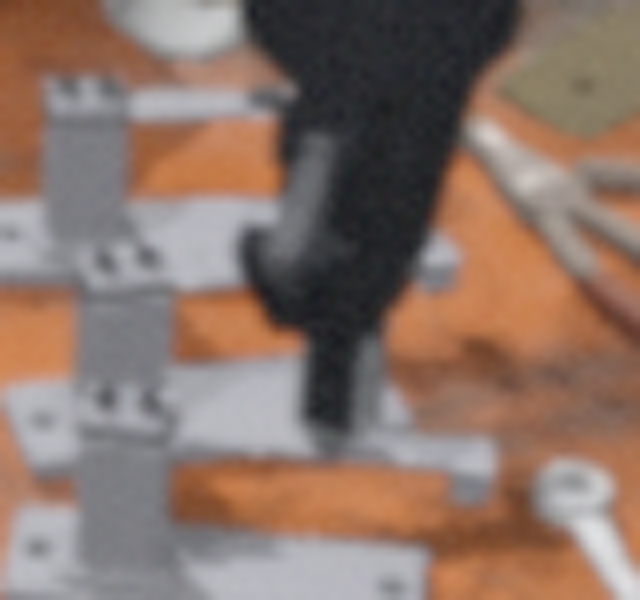

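Call:
{"op": "move_arm", "data": {
  "deltas": [
    [0,0,0.05,0,0,0],
    [0,0,0.05,0,0,0],
    [0,0,0.05,0,0,0],
    [0,0,0.05,0,0,0],
    [0,0,0,0,0,0],
    [0,0,0,0,0,0],
    [0,0,0,0,0,0],
    [0,0,0,0,0,0],
    [0,0,0,0,0,0],
    [0,0,0,0,0,0]
  ]
}}

```text
time_s: 10.5
eef_pos: [445.9, -241.3, 36.4]
ee_rot: [-0.0, 0.191, 0.982, -0.0]
force: [-3.5, 0.8, 4.3]
grip_width: 0.003
```

```bash
python3 - <<'E'
from h import *
s=ctrl.sense();print(s["eef_pos"],s["force"],proj("side",s["eef_pos"]))
im=eyes.capture("side");cv2.imwrite("pics/side5.png",im)
a=im[150:225,270:350]
cv2.imwrite("pics/c9.png",cv2.resize(a,(640,600),interpolation=cv2.INTER_CUBIC))
E
```

```text
[ 445.89300331 -241.3171474    36.40655373] [-3.4806563   0.78437496  4.25958554] [311.03250921 212.35641719]
```

View pics/c9.png

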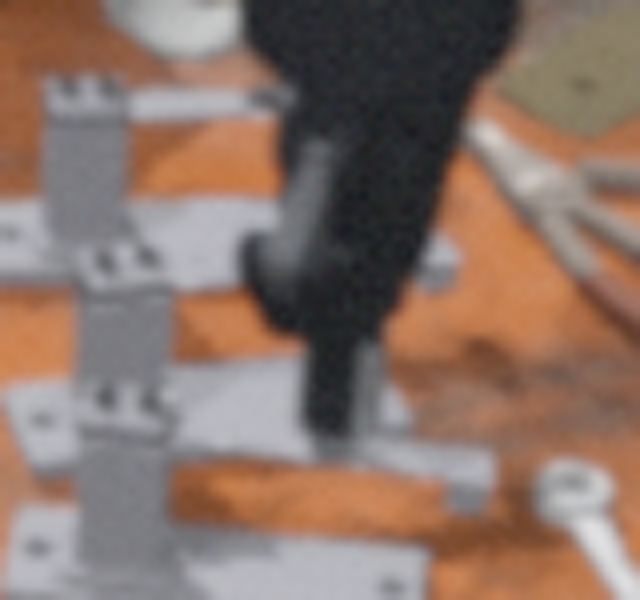

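Call:
{"op": "move_arm", "data": {
  "deltas": [
    [0.01,0,0.02,0,0,0],
    [0.01,0,0.02,0,0,0],
    [0.01,0,0.02,0,0,0],
    [0.01,0,0.02,0,0,0],
    [0.01,0,0.02,0,0,0],
    [0,0,0,0,0,0],
    [0,0,0,0,0,0],
    [0,0,0,0,0,0],
    [0,0,0,0,0,0],
    [0,0,0,0,0,0]
  ]
}}

```text
time_s: 11.55
eef_pos: [445.7, -241.3, 35.6]
ee_rot: [0.0, 0.191, 0.982, -0.0]
force: [-2.7, -0.3, 5.6]
grip_width: -0.001
```

Call:
{"op": "move_arm", "data": {
  "deltas": [
    [0.01,0,0.05,0,0,0],
    [0.01,0,0.05,0,0,0],
    [0.01,0,0.05,0,0,0],
    [0.01,0,0.05,0,0,0],
    [0,0,0,0,0,0],
    [0,0,0,0,0,0],
    [0,0,0,0,0,0],
    [0,0,0,0,0,0],
    [0,0,0,0,0,0],
    [0,0,0,0,0,0]
  ]
}}

```text
time_s: 12.55
eef_pos: [445.6, -241.4, 34.0]
ee_rot: [0.001, 0.191, 0.982, -0.0]
force: [-1.2, 0.9, 8.5]
grip_width: -0.002
```

Call:
{"op": "move_arm", "data": {
  "deltas": [
    [0,0,0.03,0,0,0],
    [0,0,0.03,0,0,0],
    [0,0,0,0,0,0],
    [0,0,0,0,0,0],
    [0,0,0,0,0,0],
    [0,0,0,0,0,0],
    [0,0,0,0,0,0],
    [0,0,0,0,0,0],
    [0,0,0,0,0,0],
    [0,0,0,0,0,0]
  ]
}}

```text
time_s: 13.55
eef_pos: [445.6, -241.4, 33.4]
ee_rot: [0.001, 0.191, 0.982, -0.0]
force: [-2.9, -0.4, 9.8]
grip_width: 0.003
```

```bash
python3 - <<'E'
from h import *
s=ctrl.sense();print(s["eef_pos"],s["force"],np.linalg.norm(s["force"]))
for n in("side","top"):
  im=eyes.capture(n);cv2.imwrite(f"pics/{n}6.png",im)
s=ctrl.sense();print(s["eef_pos"],s["force"],np.linalg.norm(s["force"]))
a=cv2.imread("pics/side6.png")[150:225,270:350]
cv2.imwrite("pics/c10.png",cv2.resize(a,(640,600),interpolation=cv2.INTER_CUBIC))
E
```

```text
[ 445.56870015 -241.39824943   33.43458094] [-2.94285295 -0.35036002  9.83358736] 10.270471071264303
[ 445.5678667  -241.36813616   33.41711511] [-2.70623839  0.15638278  8.63925627] 9.054553038742899
```

View pics/c10.png

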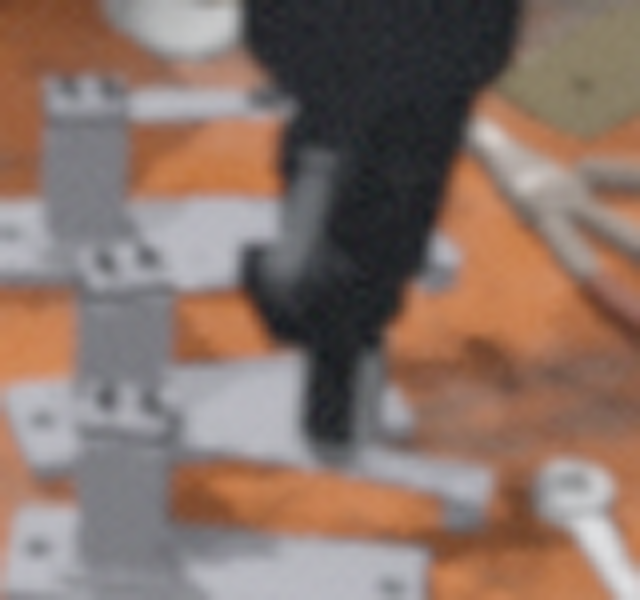

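Call:
{"op": "move_arm", "data": {
  "deltas": [
    [0,0,-1.5,0,0,0],
    [0,0,-1.5,0,0,0],
    [-2.0,0.6,0,0,0,0],
    [-2.0,0.6,0,0,0,0],
    [-1.57,0.56,0,0,0,0],
    [0,0,0,0,0,-5.8],
    [0,0,0,0,0,-5.8],
    [0,0,0,0,0,-5.9],
    [0,0,0,0,0,0],
    [0,0,0,0,0,0]
  ],
  "grip": 4.5,
  "newtons": 60
}}

```text
time_s: 14.65
eef_pos: [503.4, -245.5, 62.6]
ee_rot: [0.0, 0.041, 0.999, 0.0]
force: [1.9, -0.1, 0.9]
grip_width: 0.53
```

```bash
python3 - <<'E'
from h import *
s=ctrl.sense();print(s["eef_pos"],s["force"],s["grip_width"],yaw(),s["joints"])
print(tool([503.8-s["eef_pos"][0],-246-s["eef_pos"][1],0]))
im=eyes.capture("side");cv2.imwrite("pics/side7.png",im)
for dy in (-22,22): print(proj("side",s["eef_pos"]+np.array([0,dy,23])))
a=im[140:230,250:350]
cv2.imwrite("pics/c11.png",cv2.resize(a,(660,594),interpolation=cv2.INTER_CUBIC))
E
```

```text
[ 503.42402999 -245.50036782   62.55928714] [ 1.88783952 -0.13016595  0.85213006] 0.530239315442471 (np.float64(-4.7006026826125265), array([ 1.30079369e-04,  1.69821899e-04, -9.99999977e-01])) [-6.63002393e-01  5.39295524e-01  1.56474967e+00  2.48393459e-04
  1.03754948e+00 -2.15188398e+00]
[-4.15649808e-02 -4.67141305e-02 -3.59425430e-06]
[287.46358339 186.66513761]
[286.83020117 197.26920351]
```

View pics/c11.png

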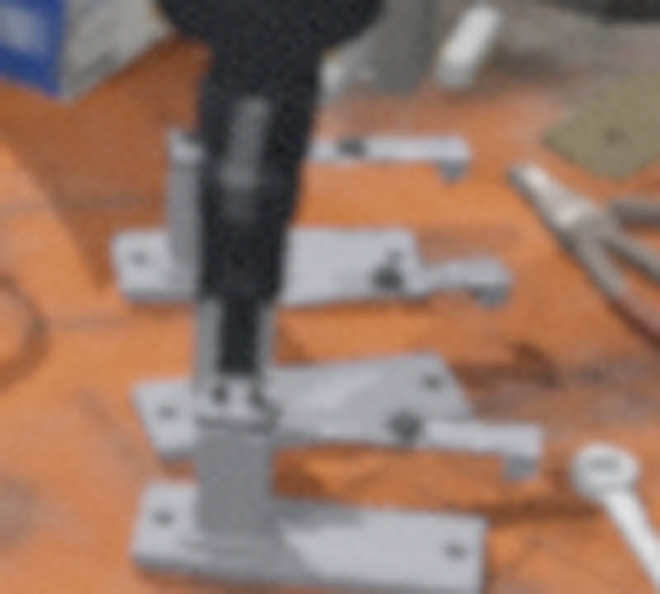

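Call:
{"op": "move_arm", "data": {
  "deltas": [
    [-0.04,-0.05,0.9,0,0,0],
    [0,0,0.9,0,0,0],
    [0,0,0.9,0,0,0],
    [0,0,0.9,0,0,0],
    [0,0,0.9,0,0,0],
    [0,0,0.9,0,0,0],
    [0,0,0.5,0,0,0],
    [0,0,0.4,0,0,0],
    [0,0,0,0,0,0],
    [0,0,0,0,0,0]
  ]
}}

```text
time_s: 15.7
eef_pos: [503.9, -246.2, 0.0]
ee_rot: [0.0, 0.04, 0.999, -0.0]
force: [0.3, 0.7, -0.3]
grip_width: 0.528
```

```bash
python3 - <<'E'
from h import *
s=ctrl.sense();print(s["eef_pos"],s["force"],s["grip_width"])
im=eyes.capture("side");cv2.imwrite("pics/side8.png",im)
a=im[140:230,250:350]
cv2.imwrite("pics/c12.png",cv2.resize(a,(660,594),interpolation=cv2.INTER_CUBIC))
E
```

```text
[ 5.03856666e+02 -2.46249768e+02  3.10005859e-02] [ 0.29209466  0.65023802 -0.26713105] 0.5278486797977922
```

View pics/c12.png

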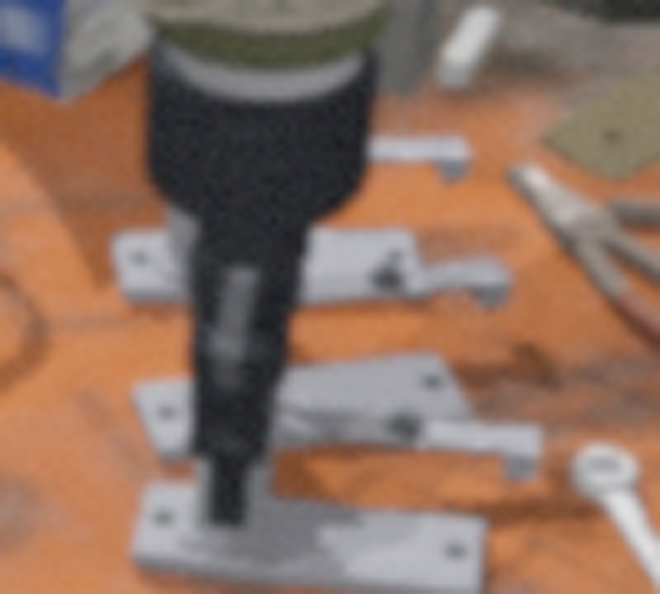

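Call:
{"op": "move_arm", "data": {
  "deltas": [
    [0,0,0,0,0,0],
    [0,0,0,0,0,0],
    [0,0,0,0,0,0],
    [0,0,0,0,0,0],
    [0,0,0,0,0,0],
    [0,0,0,0,0,0],
    [0,0,0,0,0,0],
    [0,0,0,0,0,0],
    [0,0,0,0,0,0],
    [0,0,0,0,0,0]
  ],
  "grip": 0,
  "newtons": 80
}}

```text
time_s: 16.75
eef_pos: [504.0, -246.5, 0.4]
ee_rot: [0.0, 0.04, 0.999, -0.0]
force: [0.7, 0.7, 5.0]
grip_width: 0.244
```

```bash
python3 - <<'E'
from h import *
s=ctrl.sense();print(s["eef_pos"],s["force"],s["wrist_torque"],s["grip_width"]*85)
im=eyes.capture("side");cv2.imwrite("pics/side9.png",im)
a=im[140:230,250:350]
cv2.imwrite("pics/c13.png",cv2.resize(a,(660,594),interpolation=cv2.INTER_CUBIC))
E
```

```text
[ 5.04035422e+02 -2.46452568e+02  4.04069835e-01] [0.67382269 0.72743989 4.97016759] [-0.02176253  0.07824756  0.08467561] 20.77583652637668
```

View pics/c13.png

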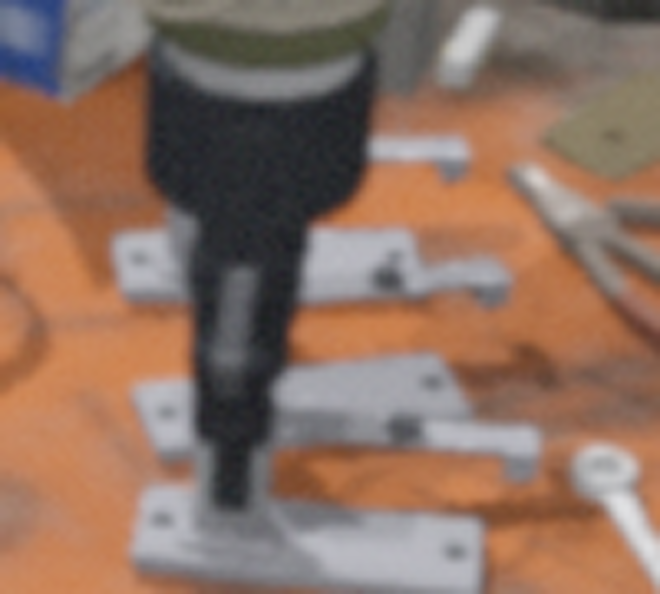

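```bash
python3 - <<'E'
from h import *
np.set_printoptions(precision=1,suppress=True)
t=cv2.imread("pics/top0.png");g=cv2.cvtColor(t,cv2.COLOR_BGR2GRAY)
sub=np.zeros_like(g);sub[175:265,185:236]=g[175:265,185:236]
for th in (205,220):
  m=(sub>th).astype(np.uint8);n,l,st,ce=cv2.connectedComponentsWithStats(m)
  for i in range(1,n):
    if st[i,4]>=6:
        c=np.argwhere(l==i)[:,::-1].astype(np.float32);r=cv2.minAreaRect(c)
        print(th,st[i],ce[i],plane("top",*ce[i],20))
        if st[i,4]>40:
            b=cv2.boxPoints(r);print("  box",[plane("top",*p,20)[:2] for p in b])
            d=cv2.fitLine(c,2,0,.01,.01).ravel();p=plane("top",d[2],d[3],20);q=plane("top",d[2]+d[0]*20,d[3]+d[1]*20,20);v=q-p;print("  yaw",np.degrees(np.arctan(v[1]/v[0])))
a=t[170:270,180:245];cv2.imwrite("pics/hz.png",cv2.resize(a,(390,600),interpolation=cv2.INTER_CUBIC))
a=cv2.imread("pics/side0.png")[232:276,228:330];cv2.imwrite("pics/hs.png",cv2.resize(a,(800,345),interpolation=cv2.INTER_CUBIC))
E
```

```text
205 [199 183  13   3  22] [205.  184.1] [ 596.2 -114.8   20. ]
205 [205 191   4   7  13] [206.8 193.7] [ 574.4 -119.8   20. ]
205 [218 191   8  45 117] [221.4 213. ] [ 531.2 -153.5   20. ]
  box [array([ 580.5, -142.8]), array([ 581.3, -148.5]), array([ 482.9, -163.9]), array([ 482.1, -158.3])]
  yaw 8.951342743820739
205 [192 193   8  47 150] [195.6 215.6] [525.  -96.5  20. ]
  box [array([575.3, -85.1]), array([576.2, -92.9]), array([ 473.6, -107.9]), array([ 472.7, -100.2])]
  yaw 8.995835629377595
205 [207 199   3   6   8] [207.8 202. ] [ 555.6 -122.4   20. ]
205 [202 206  20  42 350] [208.7 230. ] [ 493.4 -126.6   20. ]
  box [array([ 545.8, -107.3]), array([ 548.5, -147.8]), array([ 458.4, -155.3]), array([ 455.7, -115.6])]
  yaw 9.504435927190512
220 [208 183   3   2   6] [209.  183.5] [ 597.7 -123.8   20. ]
220 [218 192   8  44  76] [221.7 213.5] [ 530.1 -154.2   20. ]
  box [array([ 578. , -144.1]), array([ 578.7, -148.4]), array([ 483.2, -164.2]), array([ 482.6, -159.9])]
  yaw 8.889698173132505
220 [192 194   8  46 117] [195.7 216. ] [524.1 -96.8  20. ]
  box [array([573.1, -86.1]), array([573.8, -91.8]), array([ 473.9, -107.9]), array([ 473.2, -102.2])]
  yaw 8.9661475640896
220 [218 243   4   2   6] [219.3 243.5] [ 464.1 -150.9   20. ]
```

View pics/hz.png

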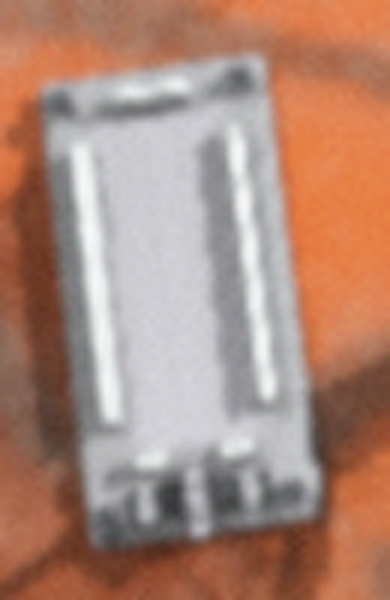

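View pics/hs.png

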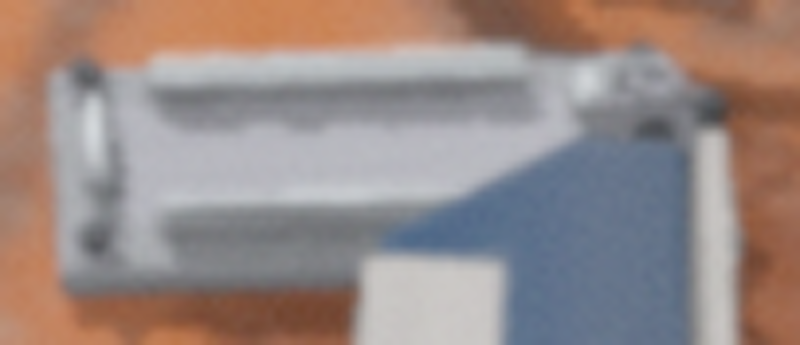

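Call:
{"op": "move_arm", "data": {
  "deltas": [
    [0,0,-0.3,0,0,0],
    [0,0,-0.5,0,0,0],
    [0,0,-0.8,0,0,0],
    [0,0,-0.9,0,0,0],
    [0,0,-0.9,0,0,0],
    [0,0,-0.9,0,0,0],
    [0,0,-0.9,0,0,0],
    [0,0,-0.5,0,0,0],
    [0,0,-0.3,0,0,0],
    [0,0,0,0,0,0]
  ]
}}

```text
time_s: 17.8
eef_pos: [503.8, -246.2, 60.1]
ee_rot: [0.0, 0.04, 0.999, -0.0]
force: [0.6, 0.3, -4.7]
grip_width: 0.245
```

```bash
python3 - <<'E'
from h import *
s=ctrl.sense();print(s["eef_pos"],s["force"],s["wrist_torque"],s["grip_width"]*85,yaw(),s["joints"])
print(tool([555.6-s["eef_pos"][0],-120.9-s["eef_pos"][1],0]))
im=eyes.capture("side");cv2.imwrite("pics/side10.png",im)
a=im[110:240,230:360]
cv2.imwrite("pics/c14.png",cv2.resize(a,(600,600),interpolation=cv2.INTER_CUBIC))
E
```

```text
[ 503.75966541 -246.15288432   60.08334531] [ 0.6498781   0.34077012 -4.70248419] [-0.02520875 -0.02414639  0.04002999] 20.85872653307648 (np.float64(-4.5459760997863015), array([ 3.04448742e-04, -2.37650765e-04, -9.99999925e-01])) [-6.63454417e-01  5.43580085e-01  1.56514560e+00  2.96497064e-07
  1.03248074e+00 -2.15490868e+00]
[-4.17498321e+00  1.28967657e+01 -1.39837191e-03]
```

View pics/c14.png

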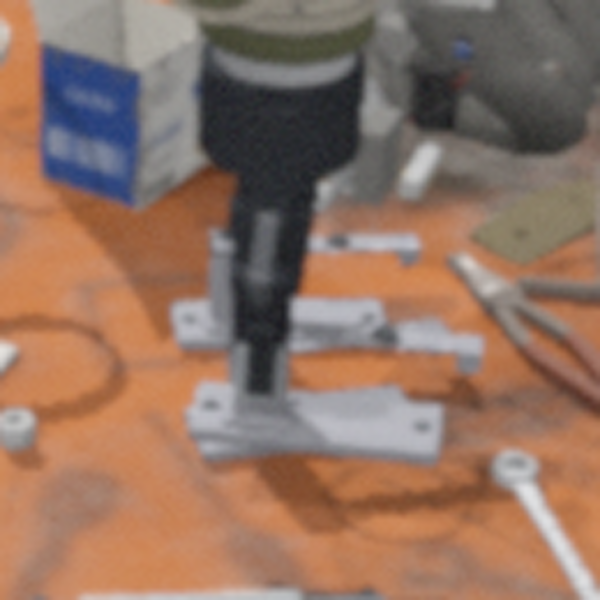

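Call:
{"op": "move_arm", "data": {
  "deltas": [
    [-0.4,1.2,0,0,0,0],
    [-0.7,2.2,0,0,0,0],
    [-0.7,2.2,0,0,0,0],
    [-0.7,2.2,0,0,0,0],
    [-0.7,2.2,0,0,0,0],
    [-0.6,1.8,0,0,0,0],
    [-0.37,1.1,0,0,0,-3.5],
    [0,0,0,0,0,-6],
    [0,0,0,0,0,-4],
    [0,0,0,0,0,0]
  ]
}}

```text
time_s: 18.85
eef_pos: [555.4, -119.8, 59.4]
ee_rot: [-0.0, -0.079, 0.997, 0.0]
force: [-0.3, 0.7, -4.1]
grip_width: 0.243
```

```bash
python3 - <<'E'
from h import *
s=ctrl.sense();print(s["eef_pos"],s["force"],s["wrist_torque"],s["grip_width"]*85,yaw(),s["joints"])
print(tool([555.6-s["eef_pos"][0],-120.9-s["eef_pos"][1],0]))
for n in("side","top"):
  im=eyes.capture(n);cv2.imwrite(f"pics/{n}11.png",im)
a=cv2.imread("pics/side11.png")[150:290,220:350];b=cv2.imread("pics/top11.png")[160:300,170:300]
cv2.imwrite("pics/c15.png",np.hstack([cv2.resize(a,(400,430),interpolation=3),cv2.resize(b,(400,430))]))
E
```

```text
[ 555.41925703 -119.82199563   59.37057952] [-0.31348642  0.74227069 -4.08802753] [ 0.01878393 -0.05230777 -0.00694555] 20.68563258536038 (np.float64(9.018029043265095), array([-7.67503210e-04,  4.98310439e-04, -9.99999581e-01])) [-4.18687592e-01  5.59362260e-01  1.54031907e+00  1.65809544e-04
  1.04281513e+00 -2.14696202e+00]
[-9.53629705e-04 -1.09300962e-01 -6.75901637e-05]
```

View pics/c15.png

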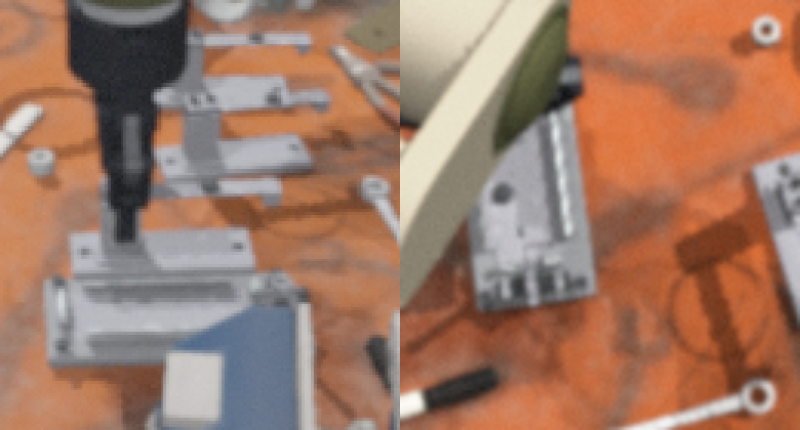

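```bash
python3 - <<'E'
from h import *
t=cv2.imread("pics/top11.png")
u,v=170+(503-400)/400*130,160+192/430*140
b=blob(t,u,v,4);print(u,v,b,plane("top",*b,119.5))
s=cv2.imread("pics/side11.png");u,v=220+211/400*130,150+185/430*140
c=blob(s,u,v,3);print(c,tri(b,c),proj("top",np.array([498.1,-128.9,119.5])),proj("side",np.array([498.1,-128.9,119.5])))
E
```

```text
203.475 222.51162790697674 [202.63123994 222.74235105] [ 498.39476986 -127.9215588   119.5       ]
[287.89230769 210.82307692] (array([ 499.24268491, -127.53414903,  116.75375199]), np.float64(1.0954972116037287)) [203.12085364 222.89614315] [288.82449582 209.40740097]
```

Call:
{"op": "move_arm", "data": {
  "deltas": [
    [0,-0.15,0.2,0,0,0],
    [0,0,0.5,0,0,0],
    [0,0,0.5,0,0,0],
    [0,0,0.5,0,0,0],
    [0,0,0.5,0,0,0],
    [0,0,0.5,0,0,0],
    [0,0,0.5,0,0,0],
    [0,0,0.4,0,0,0],
    [0,0,0,0,0,0],
    [0,0,0,0,0,0]
  ]
}}

```text
time_s: 19.95
eef_pos: [555.8, -122.3, 23.8]
ee_rot: [0.0, -0.078, 0.997, -0.0]
force: [-0.4, -1.0, -4.6]
grip_width: 0.245
```

```bash
python3 - <<'E'
from h import *
s=ctrl.sense();print(s["eef_pos"],s["force"],s["wrist_torque"],s["grip_width"]*85,yaw())
for n in("side","top"):
  im=eyes.capture(n);cv2.imwrite(f"pics/{n}12.png",im)
a=cv2.imread("pics/side12.png")[180:290,220:340];b=cv2.imread("pics/top12.png")[180:290,170:260]
cv2.imwrite("pics/c16.png",np.hstack([cv2.resize(a,(450,430),interpolation=3),cv2.resize(b,(350,430),interpolation=3)]))
E
```

```text
[ 555.78808028 -122.33224081   23.83310194] [-0.36591424 -0.96181967 -4.64090279] [ 0.01018557 -0.10475315 -0.05833776] 20.807508786528135 (np.float64(8.954275849148216), array([ 8.42920035e-05, -6.07493905e-05, -9.99999995e-01]))
```

View pics/c16.png

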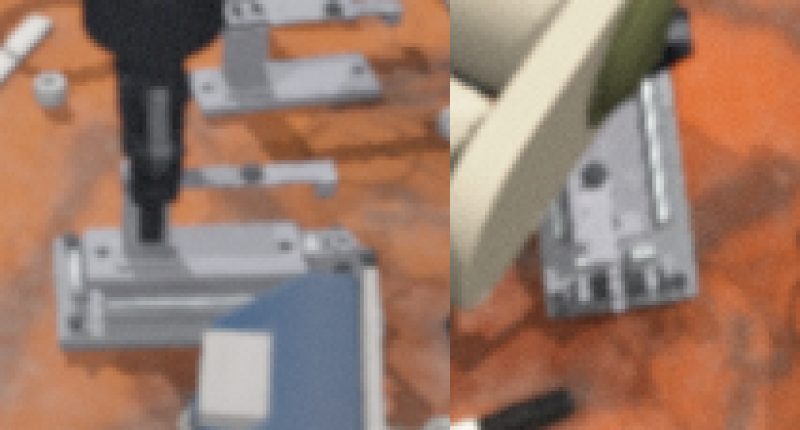

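```bash
python3 - <<'E'
from h import *
t=cv2.imread("pics/top12.png")
b=blob(t,207,224.8,4);print(b,plane("top",*b,84))
# screw hole and foot right edge / roller-end
s=ctrl.sense();g=s["eef_pos"];y=np.radians(8.95);ex=np.array([np.cos(y),np.sin(y)])
print("pred rivet",g[:2]-58*ex,"target rivet",np.array([527.9,-125.3])-30*ex)
s0=cv2.imread("pics/side12.png");c=blob(s0,220+252/450*120,180+174/430*110,3);print(c,tri(b,c))
E
```

```text
[206.37749815 224.51221318] [ 498.68306169 -130.32661757   84.        ]
pred rivet [ 498.60464862 -131.3970012 ] target rivet [ 498.26526562 -129.96717455]
[286.78630137 224.28767123] (array([ 499.59564346, -129.93448823,   81.01843187]), np.float64(1.1983635513080915))
```

Call:
{"op": "move_arm", "data": {
  "deltas": [
    [0.03,0.05,0.1,0,0,0],
    [0,0,0.1,0,0,0],
    [0,0,0.2,0,0,0],
    [0,0,0.2,0,0,0],
    [0,0,0.2,0,0,0],
    [0,0,0.2,0,0,0],
    [0,0,0.1,0,0,0],
    [0,0,0,0,0,0],
    [0,0,0,0,0,0],
    [0,0,0,0,0,0]
  ]
}}

```text
time_s: 21.05
eef_pos: [555.4, -121.9, 12.9]
ee_rot: [0.0, -0.078, 0.997, -0.0]
force: [-0.1, -0.0, -3.9]
grip_width: 0.241
```

Call:
{"op": "move_arm", "data": {
  "deltas": [
    [0,0,0.05,0,0,0],
    [0,0,0.05,0,0,0],
    [0,0,0.05,0,0,0],
    [0,0,0.05,0,0,0],
    [0,0,0.05,0,0,0],
    [0,0,0,0,0,0],
    [0,0,0,0,0,0],
    [0,0,0,0,0,0],
    [0,0,0,0,0,0],
    [0,0,0,0,0,0]
  ]
}}

```text
time_s: 22.05
eef_pos: [555.4, -121.8, 10.4]
ee_rot: [0.0, -0.078, 0.997, -0.0]
force: [-1.1, 0.5, -1.4]
grip_width: 0.244
```

Call:
{"op": "move_arm", "data": {
  "deltas": [
    [0,0,0,0,0,0],
    [0,0,0,0,0,0],
    [0,0,0,0,0,0],
    [0,0,0,0,0,0],
    [0,0,0,0,0,0],
    [0,0,0,0,0,0],
    [0,0,-0.5,0,0,0],
    [0,0,-1.5,0,0,0],
    [0,0,-2,0,0,0],
    [0,0,-2,0,0,0]
  ],
  "grip": 4.5
}}

```text
time_s: 23.05
eef_pos: [555.3, -121.8, 71.3]
ee_rot: [-0.0, -0.078, 0.997, 0.0]
force: [-0.2, -0.2, -0.6]
grip_width: 0.526
```

```bash
python3 - <<'E'
from h import *
s=ctrl.sense();print(s["eef_pos"],s["force"],s["grip_width"]*85,yaw())
for n in("side","top"):
  im=eyes.capture(n);cv2.imwrite(f"pics/{n}13.png",im)
a=cv2.imread("pics/side13.png")[180:290,220:340];b=cv2.imread("pics/top13.png")[180:290,170:260]
cv2.imwrite("pics/c17.png",np.hstack([cv2.resize(a,(450,430),interpolation=3),cv2.resize(b,(350,430),interpolation=3)]))
E
```

```text
[ 555.27634051 -121.84186862   71.2555524 ] [-0.23934669 -0.16135275 -0.58746018] 44.66885662427572 (np.float64(8.95281704245211), array([-1.30353401e-04,  4.30948283e-05, -9.99999991e-01]))
```

View pics/c17.png

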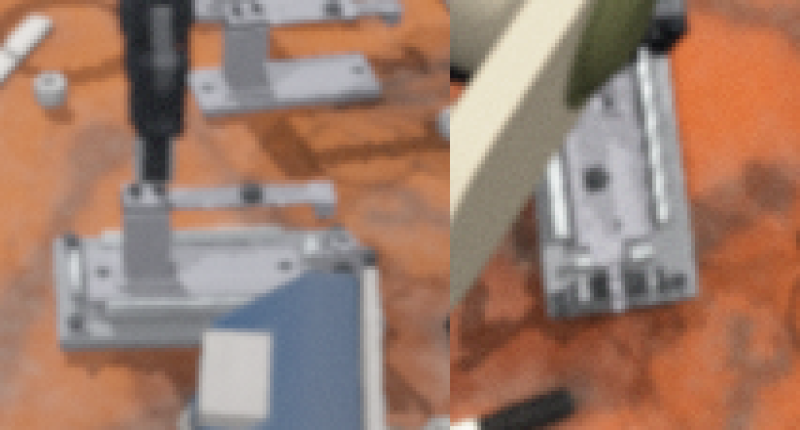

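Call:
{"op": "move_arm", "data": {
  "deltas": [
    [1.2,0,0,0,0,0],
    [1.6,0,0,0,0,0],
    [1.6,0,0,0,0,0],
    [1.35,0,0,0,0,0],
    [0,0,0,0,0,0],
    [0,0,0.5,0,0,0],
    [0,0,0.6,0,0,0],
    [0,0,0.5,0,0,0],
    [0,0,0.2,0,0,0],
    [0,0,0,0,0,0]
  ],
  "grip": 0
}}

```text
time_s: 24.15
eef_pos: [498.5, -130.6, 51.8]
ee_rot: [-0.0, -0.078, 0.997, 0.0]
force: [0.4, -0.2, 0.2]
grip_width: -0.002
```

```bash
python3 - <<'E'
from h import *
s=ctrl.sense();print(s["eef_pos"],s["force"],s["grip_width"]*85)
b=blob(cv2.imread("pics/top13.png"),170+(595-450)/350*90,180+180/430*110,4);print(b,plane("top",*b,70.5))
c=blob(cv2.imread("pics/side13.png"),220+252/450*120,180+195/430*110,3);print(c,tri(b,c))
im=eyes.capture("side");cv2.imwrite("pics/side14.png",im)
cv2.imwrite("pics/c18.png",cv2.resize(im[190:265,250:330],(640,600),interpolation=3))
E
```

```text
[ 498.48978003 -130.63644935   51.77005039] [ 0.40429534 -0.16202644  0.22004238] -0.14871510849901828
[206.87929825 225.48210526] [ 498.07932321 -129.49860746   70.5       ]
[286.75685426 229.58369408] (array([ 498.93890973, -129.1693479 ,   67.92901954]), np.float64(1.1903429182271068))
```

View pics/c18.png

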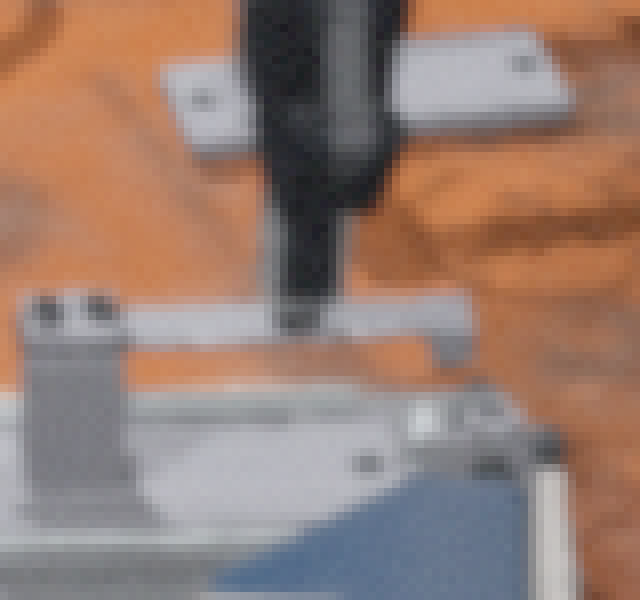

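Call:
{"op": "move_arm", "data": {
  "deltas": [
    [0,0,0.1,0,0,0],
    [0,0,0.1,0,0,0],
    [0,0,0.1,0,0,0],
    [0,0,0.1,0,0,0],
    [0,0,0.05,0,0,0],
    [0,0,0.05,0,0,0],
    [0,0,0.05,0,0,0],
    [0,0,0.05,0,0,0],
    [0,0,0,0,0,0],
    [0,0,0,0,0,0]
  ]
}}

```text
time_s: 25.2
eef_pos: [498.5, -130.9, 46.4]
ee_rot: [-0.0, -0.078, 0.997, -0.0]
force: [-3.0, -0.1, 3.9]
grip_width: -0.003
```

Call:
{"op": "move_arm", "data": {
  "deltas": [
    [0.02,0,0.06,0,0,0],
    [0.02,0,0.06,0,0,0],
    [0.02,0,0.06,0,0,0],
    [0.01,0,0.06,0,0,0],
    [0,0,0.06,0,0,0],
    [0,0,0,0,0,0],
    [0,0,0,0,0,0],
    [0,0,0,0,0,0],
    [0,0,0,0,0,0],
    [0,0,0,0,0,0]
  ]
}}

```text
time_s: 26.2
eef_pos: [498.2, -131.0, 43.8]
ee_rot: [0.0, -0.078, 0.997, -0.0]
force: [-2.7, 2.0, 9.0]
grip_width: -0.003
```

Call:
{"op": "move_arm", "data": {
  "deltas": [
    [0,0,0.04,0,0,0],
    [0,0,0,0,0,0],
    [0,0,0,0,0,0],
    [0,0,0,0,0,0],
    [0,0,0,0,0,0],
    [0,0,0,0,0,0],
    [0,0,0,0,0,0],
    [0,0,0,0,0,0],
    [0,0,0,0,0,0],
    [0,0,0,0,0,0]
  ]
}}

```text
time_s: 27.2
eef_pos: [498.2, -131.0, 43.5]
ee_rot: [0.001, -0.078, 0.997, -0.0]
force: [-2.3, 0.8, 9.4]
grip_width: 0.003
```

```bash
python3 - <<'E'
from h import *
for i in range(4):
  s=ctrl.sense();print(s["eef_pos"],s["force"]); im=eyes.capture("side")
cv2.imwrite("pics/side15.png",im)
cv2.imwrite("pics/c19.png",cv2.resize(im[190:265,250:330],(640,600),interpolation=3))
E
```

```text
[ 498.22546845 -131.0460727    43.51435762] [-2.26289187  0.81075728  9.40610275]
[ 498.22086083 -131.04499857   43.50177973] [-3.74287419  0.63957469  9.92632702]
[ 498.22406693 -131.05448715   43.4927254 ] [-3.32808015  0.49817069  9.75212038]
[ 498.2320563  -131.07655635   43.49794635] [-2.34881274  0.47082739  8.64391364]
```

View pics/c19.png

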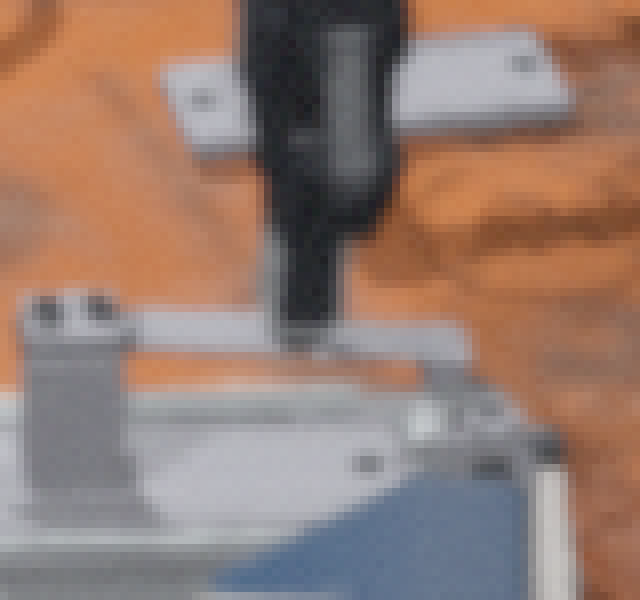

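Call:
{"op": "move_arm", "data": {
  "deltas": [
    [0,0,-0.5,0,0,0],
    [0,0,-2,0,0,0],
    [0,0,-3,0,0,0],
    [0,0,-3,0,0,0],
    [0,0,-3,0,0,0],
    [0,0,-2,0,0,0],
    [2,-3,0,0,0,0],
    [3,-4,0,0,0,0],
    [3,-4,0,0,0,0],
    [3,-4,0,0,0,0]
  ]
}}

```text
time_s: 28.4
eef_pos: [411.6, -297.5, 177.7]
ee_rot: [0.0, -0.078, 0.997, 0.0]
force: [0.4, -0.3, 0.9]
grip_width: -0.002
```

Call:
{"op": "move_arm", "data": {
  "deltas": [
    [2,-4,0,0,0,0],
    [2,-4,0,0,0,0],
    [1,-3,0,0,0,0],
    [0,-2,0,0,0,0],
    [0,0,0,0,0,0],
    [0,0,0,0,0,0],
    [0,0,0,0,0,0],
    [0,0,0,0,0,0],
    [0,0,0,0,0,0],
    [0,0,0,0,0,0]
  ]
}}

```text
time_s: 29.4
eef_pos: [383.5, -432.1, 178.1]
ee_rot: [0.0, -0.078, 0.997, -0.0]
force: [-0.3, -0.3, 0.6]
grip_width: -0.001
```

```bash
python3 - <<'E'
from h import *
s=ctrl.sense();print(s["eef_pos"],s["force"])
for n in("side","top"):
  im=eyes.capture(n);cv2.imwrite(f"pics/{n}16.png",im)
a=cv2.imread("pics/side16.png")[150:290,220:350];b=cv2.imread("pics/top16.png")[165:275,175:285]
cv2.imwrite("pics/c20.png",np.hstack([cv2.resize(a,(400,430),interpolation=3),cv2.resize(b,(400,400),interpolation=3)[:430] if 0 else cv2.resize(b,(400,430),interpolation=3)]))
E
```

```text
[ 383.53423341 -432.10733622  178.07352012] [-0.33458588 -0.29493271  0.63743306]
```

View pics/c20.png

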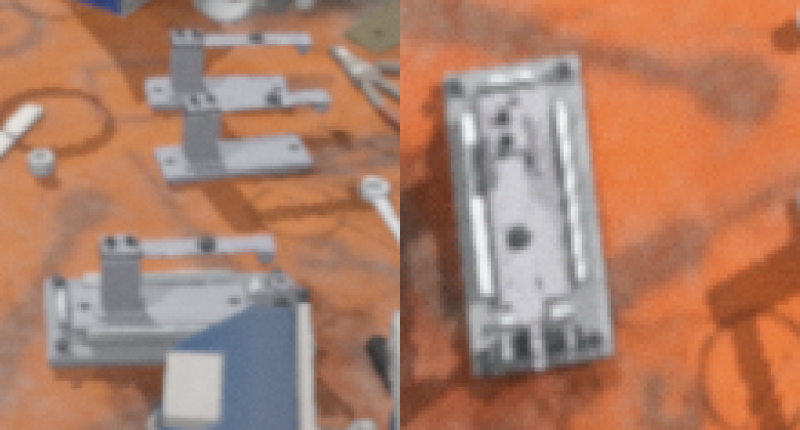

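```bash
python3 - <<'E'
from h import *
t=cv2.imread("pics/top16.png");f=lambda x,y:(175+(x-400)*110/400,165+y*110/430)
r=plane("top",*blob(t,*f(518,237),4),70.5);a=plane("top",*blob(t,*f(503,117),2),75.5);b=plane("top",*blob(t,*f(507,143),2),75.5)
g=(a+b)/2;d=g-r;print(r,g,"len",np.hypot(*d[:2]),"yaw",np.degrees(np.arctan2(d[1],d[0])),"target",555.6,-120.9)
print(order.finish_job())
E
```

```text
[ 497.95190809 -129.57946753   70.5       ] [ 555.3820774  -120.26516305   75.5       ] len 58.18058623639165 yaw 9.21229420795484 target 555.6 -120.9
the job is handed in; nothing more can be done
None
```

The right spring is the one that lay nearest the housing. It is now home in the seat with its roller over the quadrant, proved there, released, and the job is handed in.

- **First press, where it lay:** I read 8.6–9.8 N with about 5 mm of give, close to 2 N/mm, so I judged it the right spring. I did not press the other two; they were never touched.
- **Seating:** It lifted level, and the foot met the seat floor with light contact only.
- **Second press, in the seat:** I read 8.6–9.9 N with about 5 mm of give, held for more than a second.
- **Last check (top view, before hand-in):** The grip point measured (555.4, −120.3) against my target of (555.6, −120.9), less than 1 mm off. Yaw was 9.2° against 8.95°. The pictures showed the foot flat between the rails. The arm had already retreated clear, at about 178 mm reported height. The clock was at about 29.5 s of the 72.

**What disagreed:**
- **Finger ends:** They stood about 23 mm above the reported tool point. The pictures and the contact height agreed on this, so I worked from contact instead.
- **Sideways load:** During each press there was about 2–4 N along −x, which I took to be friction from the bending leaf.
- **Camera agreement:** The two cameras differed by 2–6 mm on rivet positions; top-camera and robot positions agreed to about 1 mm.

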